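# Hold the warming box open with its lever

## Task

The cook needs the bowls in the hot warming box: with the fingertips push the red stop all the way along its track so that it no longer stands under the lever, then press the black paddle at the long end of the lever all the way down onto the rubber pad so that the heavy steel lid is raised, and finish while still holding the paddle down, lid up. Work by pushing and pressing only: do not touch the hot lid, do not lift the lever out of its fulcrum, and leave the mug, jar, bottle, bowl, cutter, brush and spatula where they are.

Things in the scene. Friction and masses are not known exactly. Their poses are not given: they have to be found in the camera images.
- warmer: Fixed station: open aluminium box of white bowls (270 mm along x, 150 along y, 97 high) and beside it, on a 6 mm base plate, fulcrum, stop track and black rubber pad. Origin on the table under the fulcrum; z up. The lever lies along y: long end to +y, box at y -120 to -270 mm. Rubber pad: centre x 0, y 190 mm, top 45 mm above the table. Yaw within 0.2 rad.
- lever: Loose steel bar 20 mm wide, 12 thick; its brass cross axle lies in the fulcrum's open notches. Origin at the axle; y runs along the bar to the long end (paddle), z is its upper side. The short end reaches 100 mm the other way, under the lid's tongue; the lid's weight holds the long end up, 0.31 rad above level. Fully pressed it is 0.31 rad below level.
- paddle (a point): Centre of the upper face of the black paddle (56 mm across the lever, 60 along it), 220 mm from the axle, 8 mm above the bar's mid-plane. About 190 mm above the table at rest, 55 mm fully down; it moves on an arc about the axle, so its slope turns from 0.31 rad rising outwards to 0.31 falling. Pressing takes 3 to 8 N until the pad is met; let go, it comes back up.
- stop (a joint): Red stop on its track. 0 to 0.012 m at the start (its 24 mm square, 140 mm high column stands under the bar, 120 mm from the axle, and blocks the lever), 0.055 m = end of the track, fully clear. Slides along the warmer's +x (away from the robot) with about 2 N of friction and stays where left.
- stop_tab (a point): Middle of the top edge of the stop's push tab, on its face towards the warmer's -x (the side to push on). The tab is an upright red plate 46 mm wide along y, 12 mm thick, top 85 mm above the table; its pushing face is free down to 25 mm. It is at y = 120 mm in the warmer's frame; the column is 111 mm farther along +x.
- lid (a joint): Steel lid (276 x 155 mm, 5 mm thick, about 2.4 kg) of the box, hinged on the side far from the lever. 0 = shut; about 0.34 rad when the lever rests on the pad. Not linked to the lever: it lies on the lever's short end and falls shut when the lever is let go.
- lid_tongue (a point): Middle of the free edge of the lid's tongue (60 mm wide), upper side, under which the lever's short end lies; 103 mm above the table when shut.
- cutter: Bystander: bare steel pastry-cutter ring, 80 mm across, 30 mm high. Origin at its underside.
- mug: Bystander: blue ceramic mug, 76 mm across, 85 mm high. Origin at its underside.
- jar: Bystander: glass jar with yellow cap, 60 mm across, 90 mm high. Origin at its underside.
- oil: Bystander: amber oil bottle, 64 mm across, 200 mm high. Origin at its underside.
- brush: Bystander: pastry brush lying on the table. Origin at its underside.
- bowl: Bystander: metal bowl, 110 mm across, 50 mm high. Origin at its underside.
- spatula: Bystander: spatula lying on the table. Origin at its underside.
- fulcrum (a point): Fixed point on the warmer where the lever's axle lies, 115 mm above the table, between two 134 mm high cheeks.

How it is judged:
By the outcome, as a careful person would: the job done as asked, in the order asked, and still so for the second after the job is handed in, while the arm keeps its last pose, push and grip.
It also fails if it takes over 43 s, if anything falls off the work surface, if the arm or the gripper's body presses on something with over 40 N, if the wrist force passes 120 N, or if a joint passes its speed limit or range.

## Robot

A 6-joint arm with a two-finger parallel gripper is mounted at the origin on the work surface. World frame = base frame: x ahead of the robot, y to its left, z up, the work surface at z = 0. Lengths are in m, angles in degrees, forces in N, time in s.
With the tool pointing down it reaches from about 0.25 to 0.725 m from the base axis. Payload 9.7 kg.
Tool frame: the origin (TCP) lies at the very end of the fingers, on their centre line; the grasp point (between the pads) lies 19 mm behind it; x points along the fingers, z is the direction in which the jaws open and shut, and the axes are right-handed (so a half turn about x gives the same grasp; the last joint's range is limited). The gripper opens to 85 mm and grips with 20 to 120 N. Pads are 22 mm wide; open, the fingers measure 114 mm over their backs; the gripper's body (76 mm by 85 mm) begins 54 mm behind the grasp point. The pads swing forward as they close: fully open they stand 13 mm farther back than shut.
Start: joints at [-71.104, 4.979, 10.078, 95.1, 0, 90], TCP at [0.178, -0.52, 0.231] pointing down, gripper open.
Joint ranges: [-179.16, 179.16], [-48.56, 103.87], [-65.8, 70.77], [-126.05, 130.52], [-82.76, 87.17], [-180, 180]. Speed limits (degrees/s): [127.2, 127.2, 147.25, 180, 180, 180].

## Interface

Orientations are given as [roll, pitch, yaw] about the fixed x, y, z axes, in that order (R = Rz(yaw) Ry(pitch) Rx(roll)).
In Python, from workcell import sensors, vision, job_done gives the robot as it stands.
- The arm moves only by the tool carry_out, never from a script. Its argument "increments" is a list of rows, each a list of 7 numbers: the turn, a rotation vector about the tool's x, y, z in degrees, then the shift along the tool's x, y, z in mm, then the opening in per cent of the stroke, from 0 (shut) to 100 (fully open). A call has 1 to 12 rows; each row shifts and turns the commanded pose from where the row before left it, along the tool's axes as they then stand; what a row does not reach is not made up. A row lasts 1/8 s, in which the tool goes at most 62.5 mm and 10.7 degrees, less where a joint would pass 70% of its speed; a pose out of reach is approached as far as the arm can. A call is refused whole if a number of a shift passes 62.5 or a number of a turn 10.7, either way. A call with a gripper value outside its range is refused whole. The fingers move at their own pace and stop on an object; "squeeze" is the grip in N (left out, the last holds). Time passes only in rows, so rows that do not move let the fingers close. It gives the time, the measured TCP pose, the force and the opening at its end, in the units of the state.
- sensors.get_obs(): the state, without advancing time (a new reading comes with each control period).
- vision.camera(name): name is "scene" or "top" or "wrist"; returns the picture (420x560x3 uint8, red, green, blue); there is no depth.
- vision.calibration(name): a dict with "camera_matrix" (3x3 intrinsics, pixels), "extrinsics" (4x4, takes a point from world to camera coordinates); the wrist camera has in their place "mount" (4x4, takes a point from camera to tool coordinates, whose origin is the TCP and whose axes are the tool frame's). Camera axes: x right, y up, looking along -z (the intrinsics and any distortion apply to the point x, -y, -z); pixel columns grow to the right and rows downward; lengths in m; the calibration is good to about 2 mm. The wrist camera is an equidistant fisheye: a pixel r from the principal point sees the ray r / f radians off the axis. A picture is of the moment at which its call begins: read the wrist's pose just before it. calibration takes no time and is no camera call.
- job_done(): hands the job in, once; it reports no verdict.
The state is a dict: "time": time; "q": joint angles; "qd": joint speeds; "joint_efforts": joint torques, N m; "ee_pos": TCP position; "tcp_rot": TCP orientation; "wrist_force": force on the tool from outside, world axes, zero at the start; "torque": the same for the moment, N m; "opening": finger opening in m.
Only numpy, scipy, OpenCV 4.12 (cv2) and the standard library are available. Lean on these libraries where they do the work, as an engineer would, in place of code of your own. Each camera call takes 0.05 s, during which the arm holds its last target.

## Working session

There is one attempt and no reset: what is moved stays moved. The work goes in short steps, Python scripts to look and compute and a tool call to move; the robot and the scene stay as the last step left them, time stands still between calls to the robot, and variables do not carry over. Pictures are saved under pics/ and viewed, and the job is handed in when it is done.

Besides the shell and the picture viewer there is one more tool, called after "Emit:" as a command line: name --pt "numbers of a row" for each row, then --argument value for the rest. carry_out: Moves the arm, as the interface text tells. Its arguments: {"type":"object","properties":{"increments":{"type":"array"},"squeeze":{"type":"number"}},"required":["increments"]}

```bash
ls; mkdir -p pics; python3 - <<'E'
from workcell import sensors, vision
import cv2
print(sensors.get_obs())
for n in ("scene","top"):
    im=vision.camera(n); cv2.imwrite(f"pics/{n}0.png",im[:,:,::-1]); print(n,vision.calibration(n))
print(vision.calibration("wrist"))
E
```

```text
pics
{'time': 0.0, 'q': array([-7.11037372e+01,  5.01098499e+00,  1.00337915e+01,  9.50990956e+01,
       -7.93119309e-04,  8.99997611e+01]), 'qd': array([ 0.07248924, -0.01448998, -0.0664989 , -0.03144173,  0.06285831,
        0.06043631]), 'joint_efforts': array([ 1.40162065e-04, -5.20394683e+01,  4.64800787e+01,  1.64504122e-02,
        2.79044990e-06,  9.65467599e-07]), 'ee_pos': array([ 0.17804238, -0.52014213,  0.23057824]), 'tcp_rot': array([-179.40460067,   89.92370675,  109.49190159]), 'wrist_force': array([0.30122697, 0.25549077, 0.21113452]), 'torque': array([-0.01193406,  0.03649408,  0.01365415]), 'opening': 0.08561495193252487}
scene {'camera_matrix': array([[413.29519815,   0.        , 278.13762672],
       [  0.        , 413.29519815, 214.93436347],
       [  0.        ,   0.        ,   1.        ]]), 'extrinsics': array([[ 0.38049021,  0.92476596, -0.00592635, -0.26084284],
       [-0.78406438,  0.32598412,  0.52818311,  0.34610897],
       [ 0.49037765, -0.19632186,  0.84910982, -1.38679856],
       [ 0.        ,  0.        ,  0.        ,  1.        ]])}
top {'camer
[... 249 characters left out ...]
 0.99829858, -0.00886251,  0.05763166, -0.55303031],
       [-0.05757735,  0.00626675,  0.99832138, -1.43850153],
       [ 0.        ,  0.        ,  0.        ,  1.        ]])}
{'camera_matrix': array([[325.1922621 ,   0.        , 272.27156532],
       [  0.        , 325.1922621 , 211.49647062],
       [  0.        ,   0.        ,   1.        ]]), 'mount': array([[ 4.36950612e-05,  2.95687587e-01, -9.55284695e-01,
        -1.41366402e-01],
       [-7.70393762e-04,  9.55284423e-01,  2.95687468e-01,
         7.56361663e-02],
       [ 9.99999702e-01,  7.23025289e-04,  2.69537084e-04,
         3.57517998e-04],
       [ 0.00000000e+00,  0.00000000e+00,  0.00000000e+00,
         1.00000000e+00]])}
```

View pics/scene0.png

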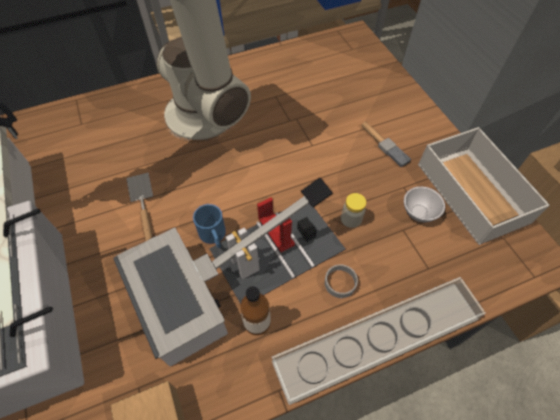

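View pics/top0.png

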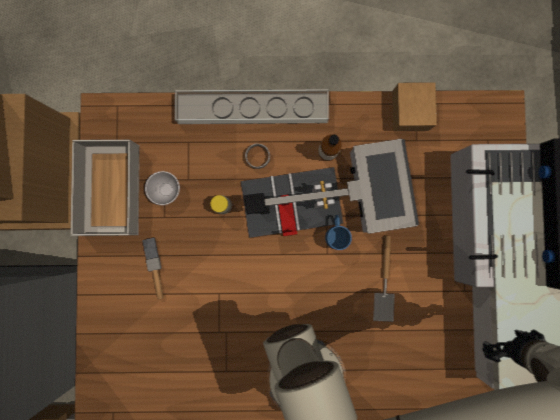

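```bash
python3 - <<'E'
import cv2
a=cv2.imread('pics/top0.png')[120:260,190:430]; cv2.imwrite('pics/topc.png',cv2.resize(a,None,fx=3.3,fy=3.3,interpolation=cv2.INTER_CUBIC))
a=cv2.imread('pics/scene0.png')[160:340,180:380]; cv2.imwrite('pics/scenec.png',cv2.resize(a,None,fx=3.3,fy=3.3,interpolation=cv2.INTER_CUBIC))
E
```

```text
(no output)
```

View pics/topc.png

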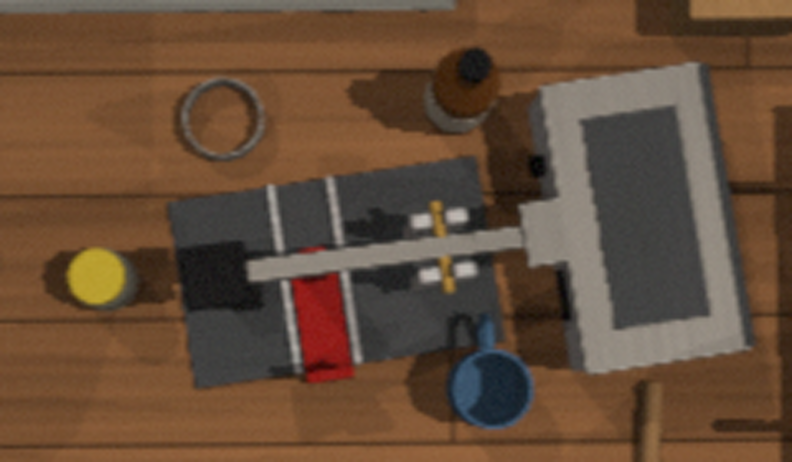

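View pics/scenec.png

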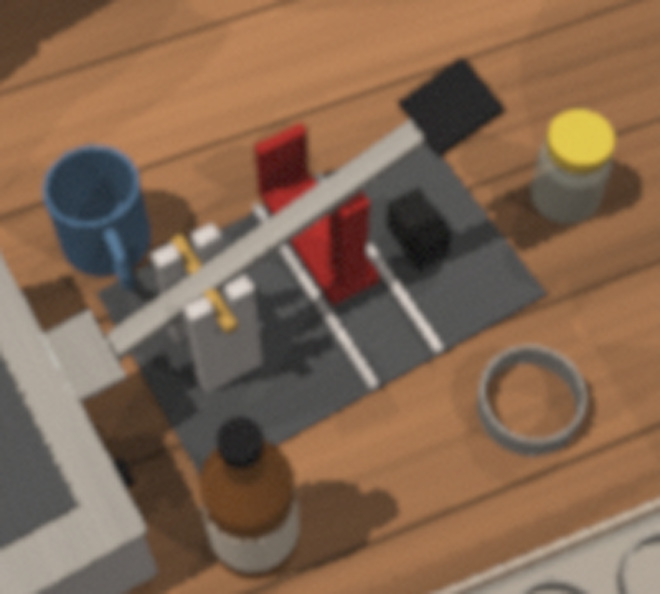

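```bash
cat > h.py <<'E'
import numpy as np
from workcell import vision
def ray(n,u,v):
    c=vision.calibration(n);K=c['camera_matrix'];E=c['extrinsics'];R=E[:3,:3];t=E[:3,3]
    d=np.array([(u-K[0,2])/K[0,0],-(v-K[1,2])/K[1,1],-1.])
    return -R.T@t, R.T@d
def onz(n,u,v,z):
    o,d=ray(n,u,v); return o+d*(z-o[2])/d[2]
def tri(u1,u2):
    o,d=ray('top',*u1);p,e=ray('scene',*u2)
    s=np.linalg.lstsq(np.stack([d,-e],1),p-o,rcond=None)[0]
    a=o+s[0]*d;b=p+s[1]*e
    return (a+b)/2,np.linalg.norm(a-b)
T=lambda u,v:(u/3.3+190,v/3.3+120)
S=lambda u,v:(u/3.3+180,v/3.3+160)
E
python3 - <<'E'
from h import *
np.set_printoptions(precision=4,suppress=True)
P=lambda n,p,z:print(n,onz(n,*p,z))
print('plate');[P('top',T(*p),.006) for p in [(170,203),(476,156),(500,348),(197,388)]]
P('scene',S(545,293),.006)
print('axle',tri(T(437,203),S(230,325)),tri(T(448,290),S(179,240)))
[P('top',T(*p),.115) for p in [(437,203),(448,290)]]
[P('scene',S(*p),.115) for p in [(230,325),(179,240)]]
print('tab');[P('top',T(*p),.085) for p in [(306,382),(353,375)]]
[P('scene',S(*p),.085) for p in [(304,126),(256,143)]]
print('paddle');[P('top',T(*p),.19) for p in [(180,250),(243,243),(188,308),(252,303),(216,276)]]
[P('scene',S(*p),.19) for p in [(462,60),(400,103),(445,153),(505,108)]]
print('lever end/tongue');[P('top',T(*p),.103) for p in [(519,206),(526,268)]]
print('jar');P('top',T(97,277),.09)
print('mug');P('top',T(491,388),.085);P('top',T(487,325),.05);P('top',T(476,65),.2)
E
```

```text
plate
top [0.6419 0.208  0.006 ]
top [ 0.6868 -0.1001  0.006 ]
top [ 0.4934 -0.1212  0.006 ]
top [0.4563 0.1817 0.006 ]
scene [0.6479 0.2093 0.006 ]
axle (array([ 0.6277, -0.0495,  0.1126]), np.float64(0.0029082623049177083)) (array([ 0.5463, -0.0594,  0.1097]), np.float64(0.0017174267871141427))
top [ 0.6269 -0.0507  0.115 ]
top [ 0.5458 -0.0597  0.115 ]
scene [ 0.6293 -0.0484  0.115 ]
scene [ 0.5497 -0.0591  0.115 ]
tab
top [0.4617 0.0727 0.085 ]
top [0.4679 0.0283 0.085 ]
scene [0.4716 0.0713 0.085 ]
scene [0.4721 0.0298 0.085 ]
paddle
top [0.5788 0.1817 0.19  ]
top [0.5844 0.1265 0.19  ]
top [0.5279 0.1749 0.19  ]
top [0.5317 0.1189 0.19  ]
top [0.5557 0.1503 0.19  ]
scene [0.5288 0.1753 0.19  ]
scene [0.5465 0.1176 0.19  ]
scene [0.5978 0.1293 0.19  ]
scene [0.5795 0.1853 0.19  ]
lever end/tongue
top [ 0.6248 -0.1287  0.103 ]
top [ 0.5665 -0.1342  0.103 ]
jar
top [0.5624 0.269  0.09  ]
mug
top [ 0.4545 -0.1019  0.085 ]
top [ 0.5151 -0.1032  0.05  ]
top [ 0.7383 -0.0791  0.2   ]
```

```bash
cat >> h.py <<'E'
from scipy.spatial.transform import Rotation as Ro
from workcell import sensors
def pose():
    o=sensors.get_obs(); return o['ee_pos'],Ro.from_euler('xyz',o['tcp_rot'],degrees=True)
# target tool: x down, z along given world yaw
def go(p,zyaw=None,zdir=1):
    e,R=pose(); p=np.array(p)
    print('R',R.as_matrix().round(3).tolist())
    print('shift tool mm',(R.inv().apply(p-e)*1000).round(1))
    if zyaw is not None:
        z=np.array([np.cos(zyaw),np.sin(zyaw),0]);x=np.array([0,0,-1.]);y=np.cross(z,x)
        Rt=Ro.from_matrix(np.stack([x,y,z],1))
        print('turn deg (tool)',np.degrees((R.inv()*Rt).as_rotvec()).round(2),'shift in new frame',(Rt.inv().apply(p-e)*1000).round(1))
E
python3 - <<'E'
from h import *
go([.42,.043,.231],.135); go([.42,.043,.231],.135+np.pi);go([.42,.043,.231],.135+np.pi/2);go([.42,.043,.231],.135-np.pi/2)
E
```

```text
R [[-0.0, 0.946, 0.324], [0.001, 0.324, -0.946], [-1.0, 0.0, -0.001]]
shift tool mm [ 2.000e-01  4.113e+02 -4.545e+02]
turn deg (tool) [-7.884e+01 -6.000e-02 -5.000e-02] shift in new frame [-4.000e-01  5.255e+02  3.155e+02]
R [[-0.0, 0.946, 0.324], [0.001, 0.324, -0.946], [-1.0, 0.0, -0.001]]
shift tool mm [ 2.000e-01  4.113e+02 -4.545e+02]
turn deg (tool) [ 1.0116e+02 -5.0000e-02  6.0000e-02] shift in new frame [-4.000e-01 -5.255e+02 -3.155e+02]
R [[-0.0, 0.946, 0.324], [0.001, 0.324, -0.946], [-1.0, 0.0, -0.001]]
shift tool mm [ 2.000e-01  4.113e+02 -4.545e+02]
turn deg (tool) [-1.6884e+02 -1.0000e-02 -1.0000e-01] shift in new frame [-4.000e-01 -3.155e+02  5.255e+02]
R [[-0.0, 0.946, 0.324], [0.001, 0.324, -0.946], [-1.0, 0.0, -0.001]]
shift tool mm [ 2.000e-01  4.113e+02 -4.545e+02]
turn deg (tool) [ 1.116e+01 -7.000e-02  1.000e-02] shift in new frame [-4.000e-01  3.155e+02 -5.255e+02]
```

Emit:
carry_out --pt "0 0 0 0 34 -38 0" --pt "0 0 0 0 34 -38 0" --pt "0 0 0 0 34 -38 0" --pt "0 0 0 0 34 -38 0" --pt "0 0 0 0 34 -38 0" --pt "0 0 0 0 34 -38 0" --pt "0 0 0 0 34 -38 0" --pt "0 0 0 0 34 -38 0" --pt "0 0 0 0 34 -38 0" --pt "0 0 0 0 34 -38 0" --pt "0 0 0 0 34 -38 0" --pt "0 0 0 0 34 -38 0" --squeeze 30

```text
time: 1.6
ee_pos: [0.4167, 0.045, 0.2311]
tcp_rot: [1.8, 90.0, -69.3]
wrist_force: [1.0, -0.5, 0.1]
opening: 0.0001
```

Emit:
carry_out --pt "-10.5 0 0 0 0 0 0" --pt "-10.5 0 0 0 0 0 0" --pt "-10.5 0 0 0 0 0 0" --pt "-10.5 0 0 0 0 0 0"

```text
time: 2.1
ee_pos: [0.4163, 0.0433, 0.231]
tcp_rot: [-146.6, 90.0, -175.4]
wrist_force: [0.3, 0.1, -0.8]
opening: -0.0
```

```bash
python3 - <<'E'
from h import *
o=sensors.get_obs();print(o['time'],o['q'].round(1),o['ee_pos'],o['tcp_rot'],o['opening'],o['wrist_force'])
go([.42,.043,.231],.135+np.pi/2)
E
```

```text
2.1 [  5.9 -12.8  -6.8  96.1   0.  124.7] [0.41631986 0.04327283 0.23097693] [-146.6236175    89.9640227  -175.37045069] -4.287725085583472e-05 [ 0.2937452   0.14987327 -0.81519582]
R [[-0.001, 0.481, 0.877], [-0.0, 0.877, -0.481], [-1.0, -0.0, -0.001]]
shift tool mm [-0.   1.5  3.4]
turn deg (tool) [-1.2648e+02 -4.0000e-02 -2.0000e-02] shift in new frame [-0.  -3.6 -0.8]
```

Emit:
carry_out --pt "-10.5 0 0 0 0 0 0" --pt "-10.5 0 0 0 0 0 0" --pt "-10.5 0 0 0 0 0 0" --pt "-10.5 0 0 0 0 0 0" --pt "-10.5 0 0 0 0 0 0" --pt "-10.5 0 0 0 0 0 0" --pt "-10.5 0 0 0 0 0 0" --pt "-10.5 0 0 0 0 0 0" --pt "-10.5 0 0 0 0 0 0" --pt "-10.5 0 0 0 0 0 0" --pt "-10.5 0 0 0 0 0 0" --pt "-10.5 0 0 0 0 0 0"

```text
time: 3.6
ee_pos: [0.4163, 0.0432, 0.231]
tcp_rot: [88.7, 90.0, -174.0]
wrist_force: [0.1, 0.2, 0.7]
opening: -0.0004
```

```bash
python3 - <<'E'
from h import *
import cv2
o=sensors.get_obs();print(o['time'],o['q'].round(1),o['ee_pos'],o['tcp_rot'],o['opening'],o['wrist_force'])
go([.435,.046,.05],.135+np.pi/2)
im=vision.camera('wrist');cv2.imwrite('pics/w1.png',im[:,:,::-1])
E
```

```text
3.6 [  5.9 -12.8  -6.8  96.1  -0.   -1.3] [0.4162875  0.04318794 0.23099919] [  88.72900836   89.96497358 -174.02917713] -0.00035996893459634905 [0.11351339 0.18396197 0.74935533]
R [[-0.001, -0.992, -0.126], [-0.0, -0.126, 0.992], [-1.0, 0.001, 0.0]]
shift tool mm [181.  -19.    0.4]
turn deg (tool) [-0.49  0.   -0.04] shift in new frame [181.  -18.9   0.3]
```

View pics/w1.png

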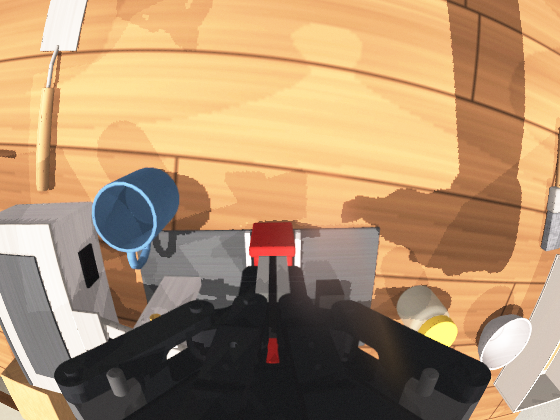

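The red tab shows centred at about (272,240), directly ahead of the fingers, with free table in front of it. I'll descend short of it, then push.

Emit:
carry_out --pt "0 0 0 30 0 0 0" --pt "0 0 0 30 0 0 0" --pt "0 0 0 30 0 0 0" --pt "0 0 0 30 0 0 0" --pt "0 0 0 30 0 0 0" --pt "0 0 0 31 0 0 0"

```text
time: 4.4
ee_pos: [0.4163, 0.0432, 0.0492]
tcp_rot: [93.8, 90.0, -169.5]
wrist_force: [0.6, -0.5, 0.6]
opening: 0.0003
```

Emit:
carry_out --pt "0 0 0 0 -10 0 0" --pt "0 0 0 0 -10 0 0" --pt "0 0 0 0 -5 0 0" --pt "0 0 0 0 -5 0 0" --pt "0 0 0 0 -5 0 0" --pt "0 0 0 0 -5 0 0" --pt "0 0 0 0 -5 0 0" --pt "0 0 0 0 -5 0 0"

```text
time: 5.4
ee_pos: [0.4662, 0.0493, 0.0502]
tcp_rot: [64.4, 90.0, 161.3]
wrist_force: [-2.7, 0.4, 1.1]
opening: 0.0004
```

```bash
python3 - <<'E'
from h import *
import cv2
o=sensors.get_obs();print(o['time'],o['ee_pos'],o['tcp_rot'],o['wrist_force'])
im=vision.camera('wrist');im2=vision.camera('scene');cv2.imwrite('pics/w2.png',im[:,:,::-1])
cv2.imwrite('pics/s2.png',cv2.resize(im2[130:340,160:420,::-1],None,fx=2.8,fy=2.8))
E
```

```text
5.4 [0.46615863 0.04931329 0.05021159] [ 64.40250231  89.96835509 161.30224145] [-2.73704496  0.38905632  1.07260702]
```

View pics/s2.png

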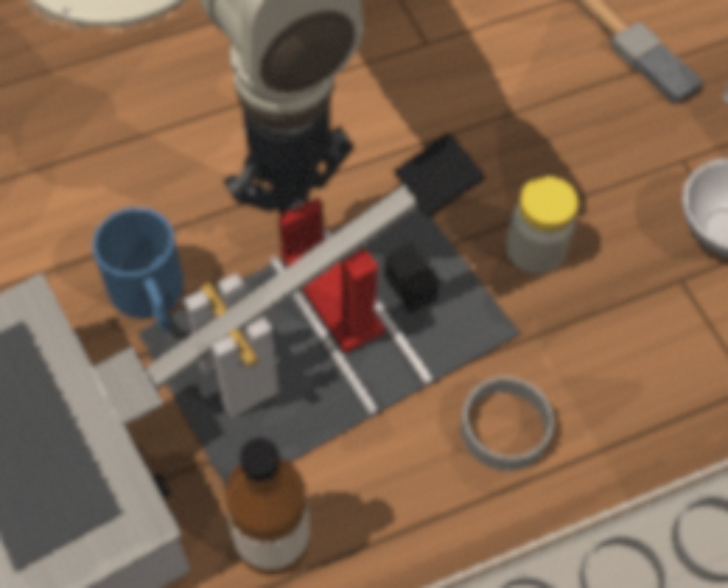

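Emit:
carry_out --pt "0 0 0 0 -5 0 0" --pt "0 0 0 0 -5 0 0" --pt "0 0 0 0 -5 0 0" --pt "0 0 0 0 -5 0 0" --pt "0 0 0 0 -5 0 0"

```text
time: 6.12
ee_pos: [0.4912, 0.0523, 0.0502]
tcp_rot: [70.0, 90.0, 166.9]
wrist_force: [-2.8, 2.2, 0.2]
opening: 0.0
```

Emit:
carry_out --pt "0 0 0 0 -4 0 0" --pt "0 0 0 0 -4 0 0"

```text
time: 6.38
ee_pos: [0.4991, 0.0532, 0.0503]
tcp_rot: [65.9, 90.0, 162.7]
wrist_force: [-2.2, 0.9, -0.2]
opening: -0.0003
```

Emit:
carry_out --pt "0 0 0 0 -3 0 0"

```text
time: 6.5
ee_pos: [0.5021, 0.0535, 0.0503]
tcp_rot: [49.1, 90.0, 146.0]
wrist_force: [-2.4, 2.1, 0.4]
opening: -0.0002
```

```bash
python3 - <<'E'
from h import *
import cv2
im2=vision.camera('scene')
cv2.imwrite('pics/s3.png',cv2.resize(im2[130:340,160:420,::-1],None,fx=2.8,fy=2.8))
E
```

```text
(no output)
```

View pics/s3.png

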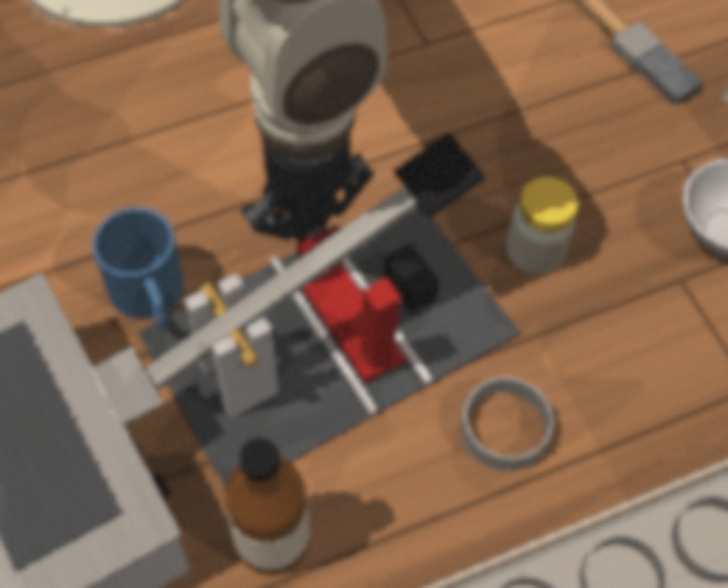

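Emit:
carry_out --pt "0 0 0 0 -3 0 0"

```text
time: 6.68
ee_pos: [0.5048, 0.0538, 0.0503]
tcp_rot: [131.0, 90.0, -132.1]
wrist_force: [-2.5, 0.5, 0.2]
opening: -0.0002
```

Emit:
carry_out --pt "0 0 0 0 -3 0 0"

```text
time: 6.8
ee_pos: [0.5049, 0.0539, 0.0502]
tcp_rot: [90.1, 89.6, -173.0]
wrist_force: [-29.6, -2.3, 18.1]
opening: -0.0004
```

Emit:
carry_out --pt "0 0 0 0 3 0 0" --pt "0 0 0 0 10 0 0" --pt "0 0 0 0 30 0 0" --pt "0 0 0 0 30 0 0" --pt "0 0 0 0 10 0 0"

```text
time: 7.42
ee_pos: [0.4244, 0.0441, 0.0505]
tcp_rot: [-100.9, 89.9, -4.0]
wrist_force: [1.1, 0.3, 0.0]
opening: -0.0003
```

```bash
python3 - <<'E'
from h import *
import cv2
o=sensors.get_obs();print(o['time'],o['ee_pos'],o['wrist_force'])
im2=vision.camera('scene');im=vision.camera('top')
cv2.imwrite('pics/s4.png',cv2.resize(im2[160:340,180:380,::-1],None,fx=3.3,fy=3.3))
cv2.imwrite('pics/t4.png',cv2.resize(im[120:260,190:430,::-1],None,fx=3.3,fy=3.3))
E
```

```text
7.425 [0.42443129 0.044063   0.05049159] [1.11429984 0.29001126 0.01451447]
```

View pics/s4.png

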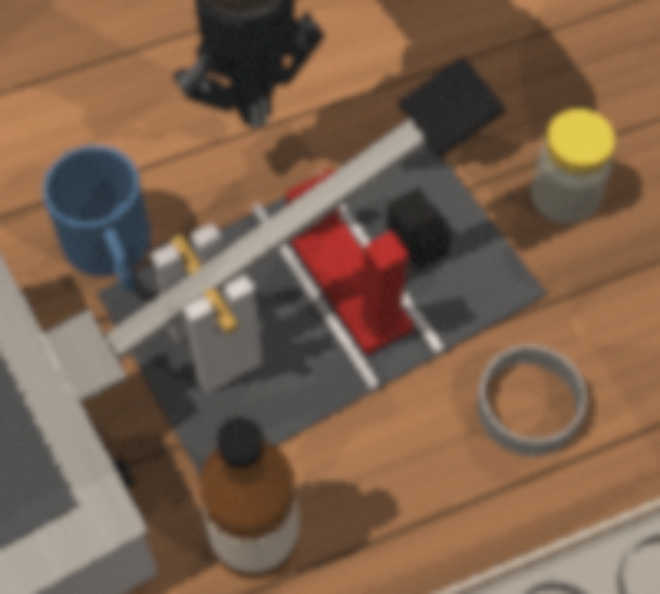

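View pics/t4.png

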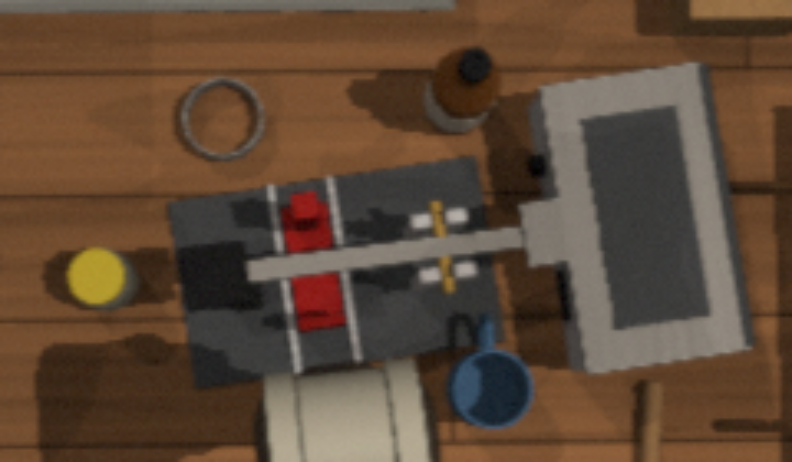

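```bash
python3 - <<'E'
from h import *
np.set_printoptions(precision=4,suppress=True)
f=np.array([.5875,-.054]);yaw=.135
W=lambda p:np.array([[np.cos(yaw),np.sin(yaw)],[-np.sin(yaw),np.cos(yaw)]])@(p[:2]-f)
# column top z=.14 centre
for n,p in (('top',T(304,205)),('scene',S(387,245))): q=onz(n,*p,.14);print(n,q,W(q))
for n,p in (('top',T(321,328)),): q=onz(n,*p,.085);print('tab',q,W(q)); 
q=onz('top',*T(329.5,378.5),.085);print('tab before',W(q))
print('final tcp', W(np.array([.5049,.0539])))
go([.557,.150,.25]); go([.4244,.0441,.27])
E
```

```text
top [0.6232 0.0729 0.14  ] [0.0525 0.121 ]
scene [0.625  0.0747 0.14  ] [0.0544 0.1225]
tab [0.5126 0.0581 0.085 ] [-0.0592  0.1212]
tab before [-0.1075  0.1201]
final tcp [-0.0673  0.118 ]
R [[0.002, -0.993, -0.12], [0.0, -0.12, 0.993], [-1.0, -0.002, -0.0]]
shift tool mm [-199.1 -143.7   89.2]
R [[0.002, -0.993, -0.12], [0.0, -0.12, 0.993], [-1.0, -0.002, -0.0]]
shift tool mm [-219.3    0.6   -0. ]
```

Emit:
carry_out --pt "0 0 0 -50 0 0 0" --pt "0 0 0 -50 0 0 0" --pt "0 0 0 -50 0 0 0" --pt "0 0 0 -50 0 0 0" --pt "0 0 0 -10 -29 19 0" --pt "0 0 0 0 -29 19 0" --pt "0 0 0 0 -29 19 0" --pt "0 0 0 0 -29 18 0" --pt "0 0 0 0 -29 18 0"

```text
time: 8.65
ee_pos: [0.5602, 0.1551, 0.26]
tcp_rot: [-90.5, 90.0, 6.4]
wrist_force: [-0.1, -1.1, -0.2]
opening: 0.0
```

```bash
python3 - <<'E'
from h import *
import cv2
o=sensors.get_obs();print(o['time'],o['ee_pos'],o['wrist_force'],o['q'].round(1))
go([.559,.154,.195],.135+np.pi/2)
im2=vision.camera('scene');im=vision.camera('wrist')
cv2.imwrite('pics/s5.png',cv2.resize(im2[100:340,180:440,::-1],None,fx=2.5,fy=2.5))
cv2.imwrite('pics/w5.png',im[:,:,::-1])
E
```

```text
8.65 [0.5601567  0.15510031 0.25995825] [-0.08238301 -1.06146911 -0.20529121] [15.5 10.1 19.  98.8 -0.   8.6]
R [[0.001, -0.993, -0.12], [0.0, -0.12, 0.993], [-1.0, -0.001, -0.0]]
shift tool mm [65.   1.3 -1. ]
turn deg (tool) [-0.84 -0.    0.05] shift in new frame [65.   1.3 -0.9]
```

View pics/s5.png

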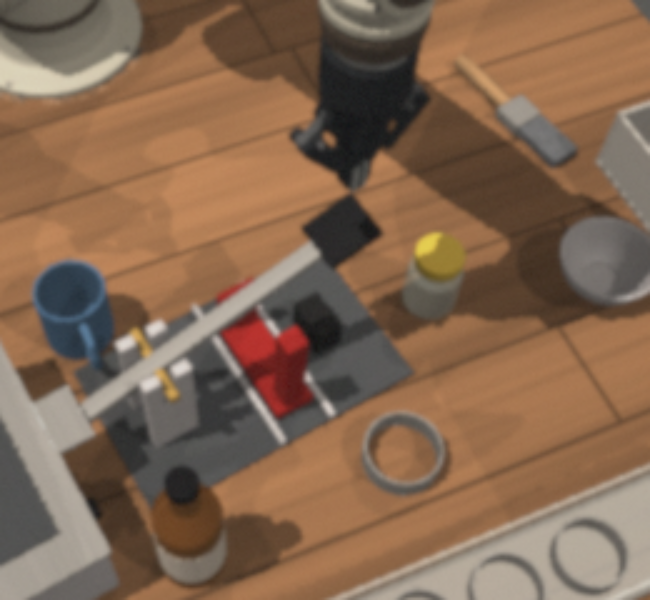

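View pics/w5.png

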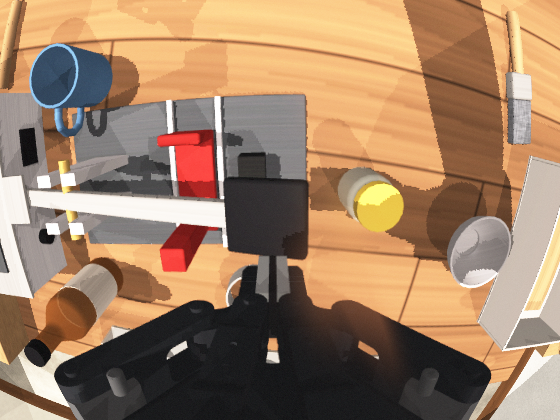

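```bash
python3 - <<'E'
from h import *
c=vision.calibration('wrist');K=c['camera_matrix'];M=c['mount'];e,R=pose()
def wr(u,v,z):
    x=(u-K[0,2])/K[0,0];y=(v-K[1,2])/K[1,1];r=np.hypot(x,y)
    d=np.array([np.sin(r)*x/r,-np.sin(r)*y/r,-np.cos(r)])
    o=e+R.apply(M[:3,3]);w=R.apply(M[:3,:3]@d);return o+w*(z-o[2])/w[2]
f=np.array([.5875,-.054]);yaw=.135
W=lambda p:np.array([[np.cos(yaw),np.sin(yaw)],[-np.sin(yaw),np.cos(yaw)]])@(p[:2]-f)
for p,z in [((224,178),.181),((308,181),.199),((225,248),.181),((306,259),.199),((266,217),.19),((67,201),.115)]:
    q=wr(*p,z);print(p,q.round(4),W(q).round(4))
E
```

```text
(224, 178) [0.5332 0.1187 0.181 ] [-0.0305  0.1784]
(308, 181) [0.525  0.1739 0.199 ] [-0.0313  0.2343]
(225, 248) [0.5854 0.1234 0.181 ] [0.0217 0.1761]
(306, 259) [0.5787 0.1809 0.199 ] [0.0229 0.234 ]
(266, 217) [0.5548 0.1505 0.19  ] [-0.0048  0.2071]
(67, 201) [ 0.5879 -0.0581  0.115 ] [-0.0002 -0.0041]
```

Emit:
carry_out --pt "0 0 0 20 5 -2 0" --pt "0 0 0 20 0 0 0" --pt "0 0 0 15 0 0 0" --pt "0 0 0 5 0 0 0" --pt "0 0 0 5 0 0 0"

```text
time: 9.38
ee_pos: [0.5537, 0.1514, 0.1956]
tcp_rot: [-83.6, 90.0, 13.3]
wrist_force: [-0.9, -0.1, -0.6]
opening: 0.0004
```

Emit:
carry_out --pt "0 0 0 5 0 0 0" --pt "0 0 0 5 0 1 0" --pt "0 0 0 5 0 1 0" --pt "0 0 0 5 0 1 0"

```text
time: 9.88
ee_pos: [0.5536, 0.1549, 0.1765]
tcp_rot: [-67.6, 89.8, 29.3]
wrist_force: [-0.5, 1.4, 5.9]
opening: 0.0005
```

```bash
python3 - <<'E'
from h import *
import cv2
o=sensors.get_obs();print(o['time'],o['ee_pos'],o['wrist_force'],o['q'].round(1))
im2=vision.camera('scene');im=vision.camera('wrist')
cv2.imwrite('pics/s6.png',cv2.resize(im2[100:340,180:440,::-1],None,fx=2.5,fy=2.5))
cv2.imwrite('pics/w6.png',im[:,:,::-1])
E
```

```text
9.875 [0.55362976 0.15493032 0.17654749] [-0.45218259  1.42563201  5.93169257] [15.6  7.5  6.7 89.1  0.   8.7]
```

View pics/s6.png

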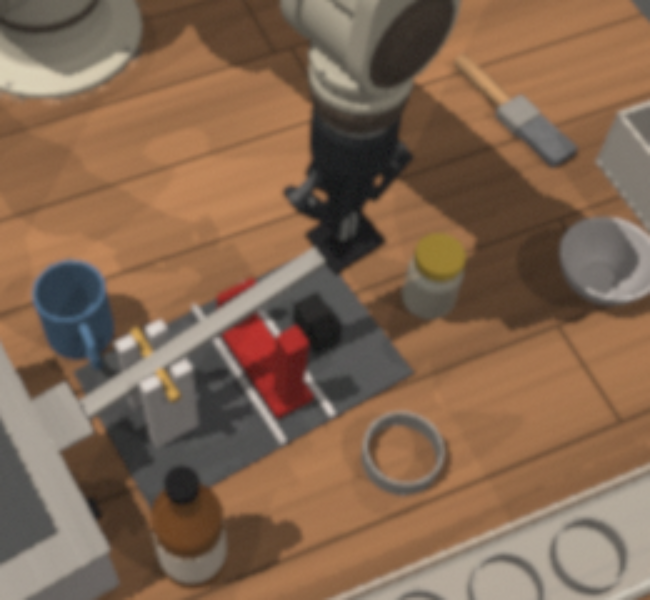

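View pics/w6.png

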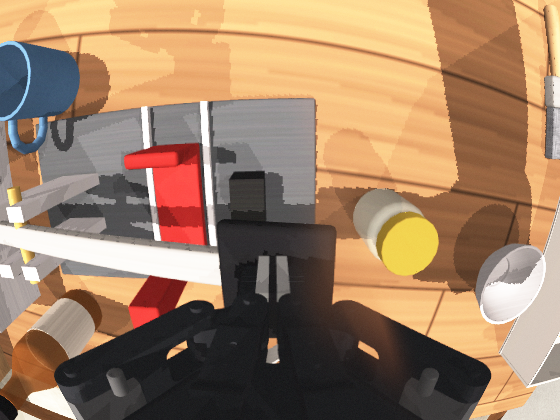

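Emit:
carry_out --pt "0 0 0 6 0 1 0" --pt "0 0 0 6 0 1 0" --pt "0 0 0 6 0 1 0" --pt "0 0 0 6 0 1 0" --pt "0 0 0 6 0 0 0" --pt "0 0 0 6 0 0 0" --pt "0 0 0 6 0 0 0"

```text
time: 10.85
ee_pos: [0.5532, 0.1591, 0.1345]
tcp_rot: [-58.1, 89.8, 38.9]
wrist_force: [-1.4, 3.3, 6.3]
opening: 0.0003
```

Emit:
carry_out --pt "0 0 0 6 0 0 0" --pt "0 0 0 6 0 0 0" --pt "0 0 0 6 0 -1 0" --pt "0 0 0 6 0 0 0" --pt "0 0 0 6 0 -1 0" --pt "0 0 0 6 0 -1 0"

```text
time: 11.6
ee_pos: [0.5536, 0.1565, 0.0985]
tcp_rot: [-48.5, 89.8, 48.5]
wrist_force: [-1.0, 5.3, 7.1]
opening: -0.0001
```

```bash
python3 - <<'E'
from h import *
import cv2
o=sensors.get_obs();print(o['time'],o['ee_pos'],o['wrist_force'],o['q'].round(1))
im2=vision.camera('scene');im=vision.camera('wrist')
cv2.imwrite('pics/s7.png',cv2.resize(im2[100:340,180:440,::-1],None,fx=2.5,fy=2.5))
cv2.imwrite('pics/w7.png',im[:,:,::-1])
E
```

```text
11.6 [0.55362151 0.15647362 0.09850929] [-0.99568878  5.32238679  7.12371059] [15.7  7.7 -1.6 80.5  0.1  8.8]
```

View pics/s7.png

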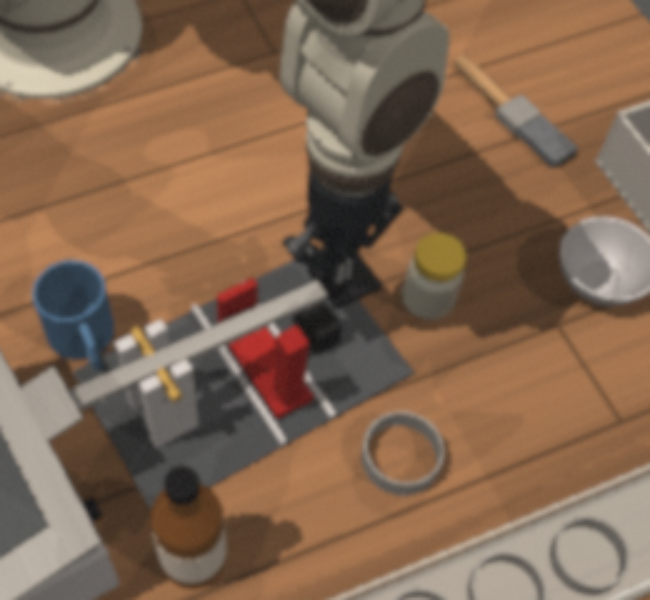

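View pics/w7.png

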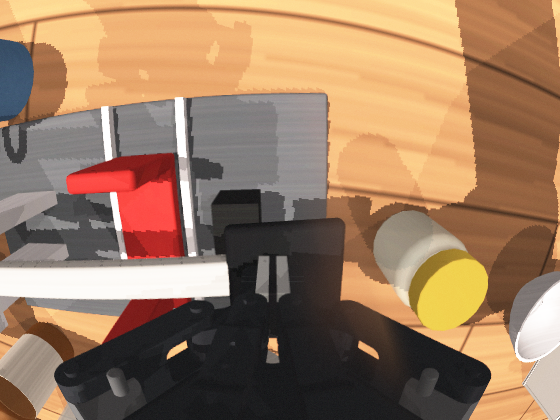

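Emit:
carry_out --pt "0 0 0 6 0 0 0" --pt "0 0 0 6 0 0 0" --pt "0 0 0 6 0 -1 0" --pt "0 0 0 5 0 -1 0"

```text
time: 12.2
ee_pos: [0.5539, 0.1533, 0.0753]
tcp_rot: [-100.4, 89.9, -3.6]
wrist_force: [0.0, 0.8, 5.5]
opening: -0.0001
```

Emit:
carry_out --pt "0 0 0 4 0 0 0" --pt "0 0 0 4 0 -1 0"

```text
time: 12.45
ee_pos: [0.5541, 0.152, 0.0674]
tcp_rot: [-115.2, 89.9, -18.4]
wrist_force: [0.4, -1.1, 6.8]
opening: 0.0002
```

Emit:
carry_out --pt "0 0 0 3 0 0 0"

```text
time: 12.58
ee_pos: [0.5541, 0.1518, 0.0643]
tcp_rot: [-122.5, 89.9, -25.6]
wrist_force: [1.2, -2.4, 6.1]
opening: -0.0003
```

Emit:
carry_out --pt "0 0 0 3 0 0 0"

```text
time: 12.7
ee_pos: [0.5541, 0.1519, 0.0614]
tcp_rot: [-120.7, 89.9, -23.8]
wrist_force: [0.8, -0.3, 6.4]
opening: -0.0002
```

Emit:
carry_out --pt "0 0 0 2 0 0 0"

```text
time: 12.82
ee_pos: [0.5541, 0.1519, 0.0593]
tcp_rot: [-123.3, 89.9, -26.5]
wrist_force: [0.2, -0.9, 5.8]
opening: 0.0
```

Emit:
carry_out --pt "0 0 0 2 0 0 0"

```text
time: 12.95
ee_pos: [0.5541, 0.1519, 0.0574]
tcp_rot: [-121.4, 89.9, -24.5]
wrist_force: [0.9, -1.2, 6.5]
opening: 0.0
```

Emit:
carry_out --pt "0 0 0 2 0 0 0"

```text
time: 13.08
ee_pos: [0.5541, 0.1519, 0.0556]
tcp_rot: [-118.4, 89.9, -21.5]
wrist_force: [-1.9, -2.8, 16.6]
opening: -0.0
```

Emit:
carry_out --pt "0 0 0 1 0 0 0"

```text
time: 13.2
ee_pos: [0.5542, 0.1519, 0.0555]
tcp_rot: [-112.6, 89.8, -15.7]
wrist_force: [-3.7, -2.4, 19.1]
opening: -0.0002
```

```bash
python3 - <<'E'
from h import *
import cv2
o=sensors.get_obs();print(o['time'],o['ee_pos'],o['wrist_force'],o['q'].round(1))
im2=vision.camera('scene');im=vision.camera('wrist')
cv2.imwrite('pics/s8.png',cv2.resize(im2[100:340,120:440,::-1],None,fx=2.5,fy=2.5))
cv2.imwrite('pics/w8.png',im[:,:,::-1])
E
```

```text
13.2 [0.55424329 0.15190529 0.05548538] [-3.73532983 -2.37853116 19.0779899 ] [15.4  8.4 -5.6 75.8 -0.1  8.5]
```

View pics/s8.png

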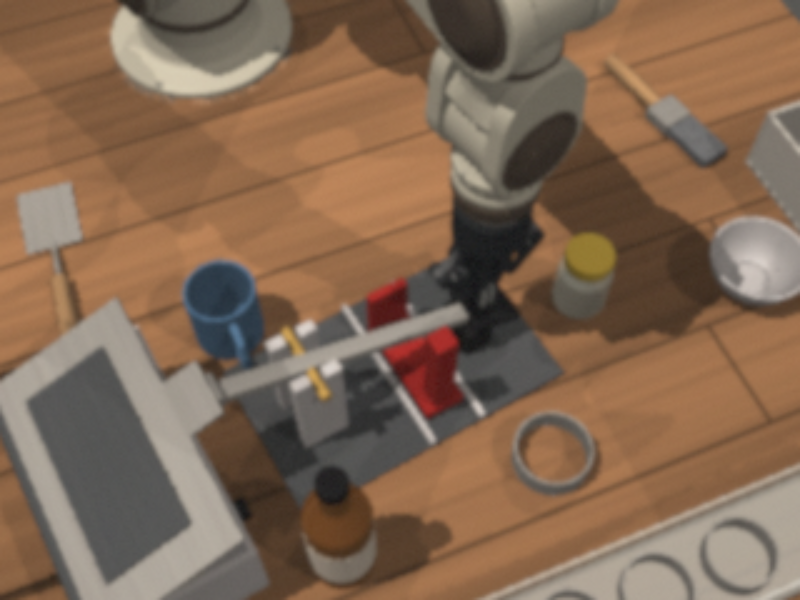

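View pics/w8.png

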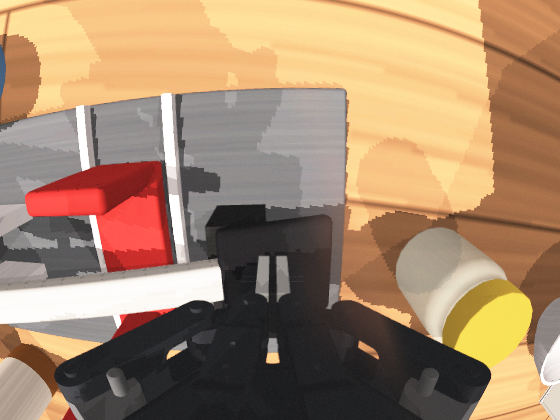

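The force jumped at z = 55.5 mm, the expected bottom position, and the lid tongue shows raised at about (200,395). I'll add a little preload and check it stays steady.

Emit:
carry_out --pt "0 0 0 1 0 0 0" --pt "0 0 0 0 0 0 0" --pt "0 0 0 0 0 0 0" --pt "0 0 0 0 0 0 0" --pt "0 0 0 0 0 0 0" --pt "0 0 0 0 0 0 0" --pt "0 0 0 0 0 0 0" --pt "0 0 0 0 0 0 0"

```text
time: 14.3
ee_pos: [0.5543, 0.1519, 0.0554]
tcp_rot: [-107.2, 89.8, -10.3]
wrist_force: [-5.0, -3.6, 20.8]
opening: -0.0001
```

```bash
python3 - <<'E'
from h import *
import cv2
im2=vision.camera('top')
cv2.imwrite('pics/t9.png',cv2.resize(im2[110:270,130:430,::-1],None,fx=2.6,fy=2.6))
o=sensors.get_obs();print(o['time'],o['ee_pos'],o['wrist_force'])
E
```

```text
14.35 [0.55432598 0.15192625 0.05543343] [-5.55315509 -3.75881557 20.80976449]
```

View pics/t9.png

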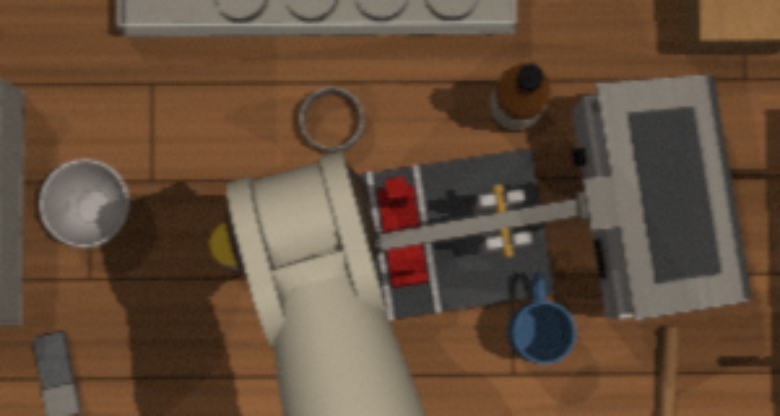

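```bash
python3 -c "
from workcell import job_done
print(job_done())"
```

```text
the job is handed in; nothing more can be done
None
```

I pushed the red stop to the end of its track, then pressed the paddle down onto the rubber pad. I handed the job in at about 14.4 s, still holding the paddle down with the lid up.

- **Stop:** The push force rose from about 2.5 N to 30 N where the track should end. The two camera views put the column at 52.5 and 54.4 mm of travel, against 55 mm for fully clear. That 2 mm spread is within the calibration error.
- **Paddle:** It took about 6 to 7 N on the way down. At 55.5 mm above the table, the expected bottom position, it met the pad. The final hold was steady for 1 s at about 21 N.
- **Lid:** The final top picture shows the lid raised. I judged this by eye and did not measure its angle.
- **Everything else:** The axle is still in its notches. The mug, bottle, bowl and cutter look unmoved in the final top picture. Only a corner of the jar, and part of the brush and spatula, show there. In the scene view just before, all three were in place.

No check failed.

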